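# Dip the depth stick into the open seasoning bottle

### The arm

A 7-joint arm with a two-finger parallel gripper is mounted at the origin on the work surface. World frame = base frame: x ahead of the robot, y to its left, z up, the work surface at z = 0. Lengths are in m, angles in rad, forces in N, time in s.
With the tool pointing down it reaches from about 0.4 to 0.85 m from the base axis. Payload 4.5 kg.
Tool frame: the origin (TCP) lies at the very end of the fingers, on their centre line; the grasp point (between the pads) lies 19 mm behind it; z points along the fingers, y is the line along which they close (so a half turn about z gives the same grasp; the last joint's range is limited). The gripper opens to 88 mm and grips with 3 to 60 N. Pads are 18 mm wide; open, the fingers measure 123 mm over their backs; the gripper's body (75 mm by 187 mm) begins 45 mm behind the grasp point.
Start: joints at [-1.274, 0.689, -0.195, 1.565, 0.157, 0.902, -0.215], TCP at [0.162, 0.604, 0.239] pointing down, gripper open.
Joint ranges: [-3.01, 3.01], [-0.46, 2.08], [-1.47, 1.51], [0.13, 2.56], [-1, 4.14], [0.04, 2.09], [-2.66, 2.66]. Speed limits (rad/s): [2.57, 2.57, 3.14, 3.14, 3.14, 3.14, 3.14].

### API

Orientations are given as a unit quaternion [x, y, z, w].
In Python, from plant import r gives the robot as it stands. The module is installed in compiled form; this text tells all that it offers.
- The arm moves only by the tool step_arm, never from a script. Its argument "increments" is a list of rows, each a list of 2 entries, a list of its own where there are three numbers: the shift along the world's x, y, z in cm, then the turn, a rotation vector about the world's x, y, z in degrees. A call has exactly 10 rows; each row shifts and turns the commanded pose from where the row before left it; what a row does not reach is not made up. A row lasts 1/10 s, in which the tool goes at most 50 mm and 8.59 degrees, less where a joint would pass 70% of its speed; a pose out of reach is approached as far as the arm can. A call is refused whole if a number of a shift passes 5 or a number of a turn 8.59, either way. A call with a gripper value outside its range is refused whole. "fingers" is the opening, from 0 (shut) to 1 (fully open), set as the call begins (left out, the last holds). The fingers move at their own pace and stop on an object; "grip_force" is the grip in N (left out, the last holds). Time passes only in rows, so rows that do not move let the fingers close, or fill a call up. It gives the time, the measured TCP pose, the force, the opening and the grip force at its end, in the units of the state.
- r.get_state(): the state, without advancing time (a new reading comes with each control period).
- r.snapshot(name): name is "scene" or "side" or "wrist"; returns (picture, depth): 400x640x3 uint8, red, green, blue; 400x640 float32, m along the optical axis (not along the pixel's ray), 0 where there is no reading.
- r.calibration(name): a dict with "fov_y" (degrees; the focal length in pixels is half the picture's height over the tangent of half this angle, whatever the lens; pixels are square), "cx", "cy" (the principal point, pixels), "k1" (the pictures are not rectified: a ray, as slopes to the right and down, at radius r is drawn at 1 + k1 r^2 times it, then the intrinsics apply), "R" (3x3) and "t" (3): a world point X has camera coordinates R X + t. Camera axes: x right, y down, z forward; pixel columns grow to the right and rows downward; lengths in m; the calibration is good to about 2 mm. A picture is of the moment at which its call begins: read the wrist's pose just before it. calibration takes no time and is no camera call; for the wrist camera it gives the pose at the moment of the call.
- r.finish_job(): hands the job in; it is judged then, once.
The state is a dict: "clock": time; "q": joint angles; "qd": joint speeds; "joint_torque": joint torques, N m; "tool_pos": TCP position; "eef_rot": TCP orientation; "contact_force": force on the tool from outside, world axes, zero at the start; "moment": the same for the moment, N m; "opening": opening from 0.0 (shut) to 1.0 (fully open); "finger_force": force on a finger pad.
Only numpy, scipy, OpenCV 4.12 (cv2) and the standard library are available. Lean on these libraries where they do the work, as an engineer would, in place of code of your own. Each camera call takes 0.05 s, during which the arm holds its last target. There are 200 camera calls.

### The job

Take the teal-topped wooden depth stick out of the utensil rack and lower it, foot first, into the open yellow seasoning bottle on the teal pot holder until it touches the bottom; only then let go and leave it standing in the bottle, so that I can read off how deep the bottle is. Keep the open bottle upright, and leave the red-capped bottle where it stands.

Things in the scene. Friction and masses are not known exactly. Their poses are not given: they have to be found in the camera images.
- stick: Depth stick: straight pale wooden rod, 20 mm in diameter, 190 mm long, flat ends, top 45 mm teal, thin black marks every 20 mm below; about 50 g. Origin at the centre of its foot (lower end), z axis along the rod to the teal end. Starts upright in one of the rack's three holes, foot 10 mm above the table; comes out straight upward.
- bottle: Open yellow plastic seasoning bottle, no cap, loose on a round teal pot holder 160 mm across, 6 mm thick; about 150 g. 64 mm outside diameter, neck 54 mm, 105 mm tall; round mouth 48 mm wide inside, walls 3 mm. Origin at the centre of its underside, z up; inside floor 4 mm above the origin. The stick may lean on the neck once released.
- capped: Bystander: the full, closed seasoning bottle, same yellow plastic, with a paper label and a red twist cap; 64 mm in diameter, 120 mm tall. Origin at the centre of its underside. It stands on the bare counter.
- rack: Utensil rack: fixed dark wooden block 200 x 60 x 50 mm (its x, y, z), origin at the centre of its underside. Three holes, 23 mm wide, 40 mm deep, in a row along its x at -70, 0, +70 mm: one has the stick, the others a wooden spoon and a red spatula, heads up, tops at most 203 mm above the table, 23 mm either way along rack y, 11 mm along x. Most room: grip the stick from its two rack-y sides.

How it is judged:
On the way, in this order (a step that is already met when the one before it is completed fails the run):
1. the depth stick is lifted clear of the rack (height (world z) of stick above 0.055 m and contact force between the fingers and stick above 0.5 N), for 0.1 s.
2. the stick is lowered to the bottom of the open bottle (foot within 10 mm of its floor) while still held (z of stick in the frame of bottle below 0.014 m and horizontal distance between stick and bottle below 0.028 m and contact force between the fingers and stick above 0.5 N), for 0.1 s.
At the end, for the whole second after the job is handed in: The depth stick stands foot down in the open bottle, its foot within 10 mm of the bottle's inside floor and within 28 mm of its axis, leaning no more than 25 degrees; the bottle is upright within 7 degrees; both at rest and let go; the capped bottle is within 30 mm of where it stood (z of stick in the frame of bottle below 0.014 m and horizontal distance between stick and bottle below 0.028 m and angle between stick's own z axis and vertical below 0.45 rad and angle between bottle's own z axis and vertical below 0.12 rad and linear speed of each of stick, bottle below 0.03 m/s and distance of capped from where it was at the start of the episode below 0.03 m); the robot touches nothing.
It fails at once if the open bottle is tipped by more than 30 degrees (angle between bottle's own z axis and vertical above 0.52 rad).
It fails at once if the capped bottle is moved by more than 30 mm (distance of capped from where it was at the start of the episode above 0.03 m).
It also fails if it takes over 42 s, if anything falls off the work surface, if the arm or the gripper's body presses on something with over 40 N, if the wrist force passes 120 N, or if a joint passes its speed limit or range.

## Working session

There is one attempt and no reset: what is moved stays moved. The work goes in short steps, Python scripts to look and compute and a tool call to move; the robot and the scene stay as the last step left them, time stands still between calls to the robot, and variables do not carry over. Pictures are saved under pics/ and viewed, at most 10 in all, crops included, and the job is handed in when it is done.

Besides the shell and the picture viewer there is one more tool, called after "Call:" as a command line: name --argument value ..., lists and objects as JSON in quotes. step_arm: Moves the arm, as the interface text tells. Its arguments: {"type":"object","properties":{"increments":{"type":"array","items":{"type":"array"}},"fingers":{"type":"number"},"grip_force":{"type":"number"}},"required":["increments"]}

```bash
mkdir -p pics; cat > h.py <<'E'
import numpy as np, cv2
from plant import r
def snap(n,f):
    c=r.calibration(n); p,d=r.snapshot(n); cv2.imwrite('pics/'+f+'.png',p[:,:,::-1]); np.savez(f,p=p,d=d,**c); return p,d,c
def world(f,u,v,z=None,depth=None):
    c=np.load(f+'.npz'); fo=200/np.tan(np.radians(float(c['fov_y'])/2))
    K=np.array([[fo,0,float(c['cx'])],[0,fo,float(c['cy'])],[0,0,1]])
    s=cv2.undistortPoints(np.array([[[u,v]]],float),K,np.array([float(c['k1']),0,0,0]))[0,0]
    ray=c['R'].T@np.array([s[0],s[1],1]); o=-c['R'].T@c['t']
    if z is not None: return o+ray*(z-o[2])/ray[2]
    if depth is None: depth=float(np.median(c['d'][int(v)-1:int(v)+2,int(u)-1:int(u)+2]))
    return o+ray*depth
E
python3 - <<'E'
from h import *
for n in('scene','side'): snap(n,n+'0')
s=r.get_state(); print(s)
for n in('scene','side'):
    c=r.calibration(n); print(n,c['fov_y'],c['k1'],-c['R'].T@c['t'])
E
```

```text
{'clock': 0.1, 'q': array([-1.27417186,  0.68988946, -0.19451316,  1.56621214,  0.15731693,
        0.90253603, -0.2151062 ]), 'qd': array([-2.01908230e-04, -7.00616526e-04,  6.48535699e-06, -4.20187338e-03,
        8.54260063e-04,  1.01138680e-03,  5.23390388e-04]), 'joint_torque': array([-2.23765011e-03, -5.28493524e+01, -1.27114154e+00, -1.53835899e+01,
       -5.25381567e-02,  2.04972763e-03,  6.35973151e-05]), 'tool_pos': array([0.16228591, 0.60297877, 0.23800416]), 'eef_rot': array([ 1.30998671e-01,  9.91382199e-01, -8.25599197e-04, -3.68345422e-05]), 'contact_force': array([ 0.10786689, -0.26165262, -0.09593154]), 'moment': array([-0.03558527, -0.02005865,  0.0129764 ]), 'finger_force': 0.0, 'opening': 1.0000458286223854}
scene 50.99129419292446 -0.021530923103964702 [1.1225321  0.29059347 0.63558035]
side 49.19328789867365 -0.030629110660939565 [ 0.10327671 -0.50027077  0.64405942]
```

View pics/scene0.png

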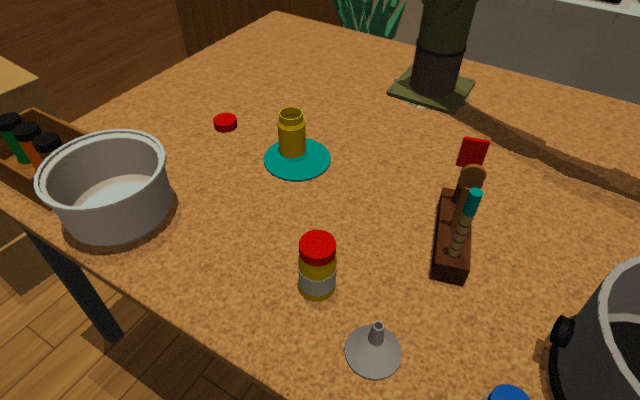

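View pics/side0.png

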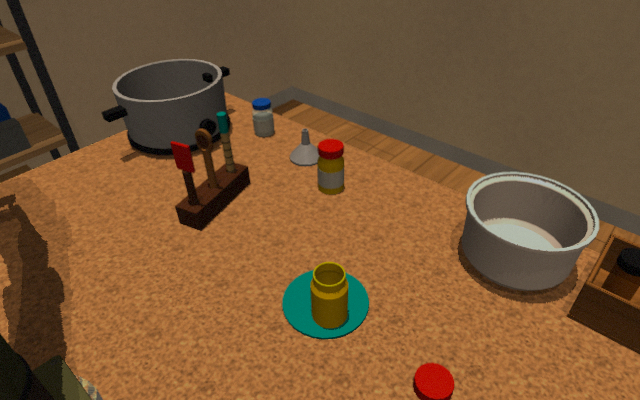

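The scene view shows the bottle mouth near (291,114) and the stick's teal top near (473,195) at the near end of the rack. In the side view they are near (330,270) and (222,115). Next I'll enlarge both.

```bash
python3 - <<'E'
import cv2,numpy as np
a=cv2.imread('pics/scene0.png');b=cv2.imread('pics/side0.png')
c=lambda i,x,y,w,h:cv2.resize(i[y:y+h,x:x+w],(400,h*400//w),interpolation=cv2.INTER_CUBIC)
# each 100x75 -> 4x
top=np.hstack([c(a,420,180,100,75),c(b,170,100,100,75)])
bot=np.hstack([c(a,245,100,100,75),c(b,280,255,100,75)])
cv2.imwrite('pics/crop1.png',np.vstack([top,bot]))
E
```

```text
(no output)
```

View pics/crop1.png

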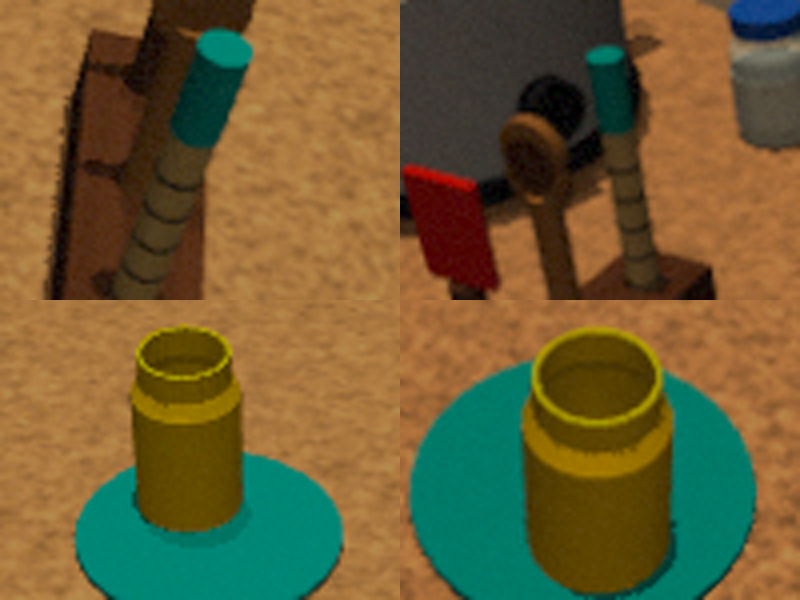

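Crop: stick top centre is at scene (476,192) and side (221,113.5). Bottle rim centre is at scene (291,113.5) and side (329.2,274.2). I'll get the rack's direction from depth.

```bash
python3 - <<'E'
from h import *
for f,a,b in(('scene0',(476,192),(291,113.5)),('side0',(221,113.5),(329.2,274.2))):
    print(f,world(f,*a,z=.2).round(4),world(f,*b,z=.111).round(4))
pts=[]; oth={}
for f,(x0,x1,y0,y1) in (('side0',(170,262,110,230)),('scene0',(425,500,130,290))):
    P=np.array([world(f,u,v) for v in range(y0,y1) for u in range(x0,x1)])
    m=(P[:,2]>.044)&(P[:,2]<.056); pts.append(P[m])
    q=P[m][:,:2].astype(np.float32); print(f,len(q),cv2.minAreaRect(q))
    h=P[(P[:,2]>.06)&(P[:,2]<.22)]; print(np.percentile(h,[1,99],axis=0).round(3))
q=np.vstack(pts)[:,:2].astype(np.float32);print(cv2.minAreaRect(q))
P=np.array([world('side0',u,v) for v in range(140,195) for u in range(315,347)]);P=P[(P[:,2]>.03)&(P[:,2]<.13)];print('capped',np.median(P,axis=0))
from scipy.spatial.transform import Rotation as R
print(R.from_quat(r.get_state()['eef_rot']).as_matrix().round(3))
E
```

```text
scene0 [0.6074 0.2588 0.2   ] [ 0.4695 -0.1764  0.111 ]
side0 [0.607  0.2576 0.2   ] [ 0.466  -0.1823  0.111 ]
side0 1391 ((0.6105695366859436, 0.3617665767669678), (0.4674221873283386, 0.23152726888656616), 39.054222106933594)
[[0.464 0.198 0.061]
 [0.816 0.483 0.199]]
scene0 1633 ((0.5385053157806396, 0.239315003156662), (0.203144371509552, 0.059062570333480835), 15.857623100280762)
[[0.468 0.2   0.062]
 [0.617 0.268 0.2  ]]
((0.6098735928535461, 0.3612019121646881), (0.46921461820602417, 0.23152726888656616), 39.054222106933594)
capped [0.74377263 0.0568496  0.08538352]
[[-0.966  0.26  -0.   ]
 [ 0.26   0.966 -0.002]
 [-0.    -0.002 -1.   ]]
```

Call:
step_arm --increments '[[[2.2, -1.7, 0.4], [0, 0, 1.5]], [[2.2, -1.7, 0.4], [0, 0, 1.5]], [[2.2, -1.7, 0.4], [0, 0, 1.5]], [[2.2, -1.7, 0.4], [0, 0, 1.5]], [[2.2, -1.7, 0.4], [0, 0, 1.5]], [[2.2, -1.7, 0], [0, 0, 1.5]], [[2.2, -1.7, 0], [0, 0, 1.5]], [[2.2, -1.7, 0], [0, 0, 1.5]], [[2.2, -1.7, 0], [0, 0, 1.5]], [[2.2, -1.7, 0], [0, 0, 1.5]]]' --fingers 1

```text
clock: 1.1
tool_pos: [0.383, 0.4325, 0.2584]
eef_rot: [-0.0, 1.0, -0.0, -0.0]
contact_force: [0.6, 1.0, -0.3]
opening: 0.999
finger_force: 0.0
```

Call:
step_arm --increments '[[[2.2, -1.7, 0], [0, 0, 1.6]], [[2.2, -1.7, 0], [0, 0, 1.6]], [[2.2, -1.7, 0], [0, 0, 1.6]], [[2.2, -1.7, 0], [0, 0, 1.6]], [[2.2, -1.7, 0], [0, 0, 1.6]], [[2.2, -1.7, 0], [0, 0, 1.6]], [[2.2, -1.7, 0], [0, 0, 1.6]], [[2.2, -1.7, 0], [0, 0, 1.6]], [[0, 0, 0], [0, 0, 1.6]], [[0, 0, 0], [0, 0, 1.6]]]'

```text
clock: 2.1
tool_pos: [0.5581, 0.2972, 0.2582]
eef_rot: [-0.139, 0.99, 0.0, -0.001]
contact_force: [-0.5, 0.3, 0.4]
opening: 0.999
finger_force: 0.0
```

```bash
python3 - <<'E'
from h import *
from scipy.spatial.transform import Rotation as R
snap('wrist','w1'); s=r.get_state(); print(s['clock'],s['q'].round(2),s['tool_pos'].round(4)); print(R.from_quat(s['eef_rot']).as_matrix().round(3)); print(-r.calibration('wrist')['R'].T@r.calibration('wrist')['t'])
E
```

```text
2.15 [-0.35  0.7  -0.39  1.51  0.3   0.99  1.03] [0.5573 0.2982 0.2584]
[[-0.961 -0.278 -0.001]
 [-0.278  0.961  0.001]
 [ 0.001  0.001 -1.   ]]
[0.48564921 0.27840146 0.40423225]
```

View pics/w1.png

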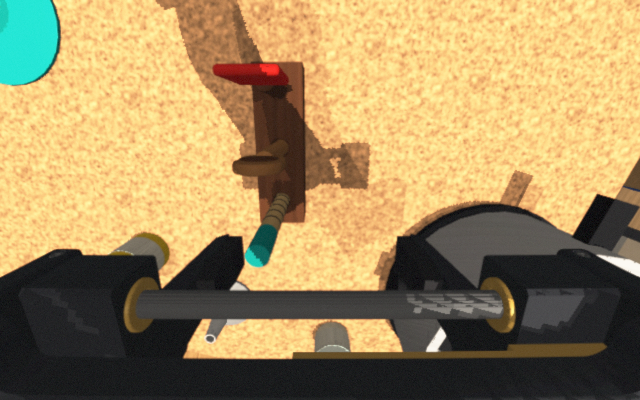

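Wrist view: the stick's teal top is centred near (258,256), between the open fingers but off to the left. The spoon and spatula lie further up the picture.

```bash
python3 - <<'E'
from h import *
p=np.load('w1.npz')['p'].astype(int); d=np.load('w1.npz')['d']
for u,v in((258,256),(257,258),(257,262)): print(world('w1',u,v,z=.2).round(4),world('w1',u,v).round(4))
m=[(u,v) for v in range(215,275) for u in range(235,285) if p[v,u,2]>p[v,u,0]+40 and .195<world('w1',u,v)[2]<.206]
print(len(m),np.mean(m,axis=0),world('w1',*np.mean(m,axis=0),z=.2).round(4))
E
```

```text
[0.6057 0.2602 0.2   ] [0.6057 0.2602 0.2   ]
[0.6077 0.2598 0.2   ] [0.6075 0.2598 0.2003]
[0.6113 0.2605 0.2   ] [0.6114 0.2605 0.1999]
467 [257.26124197 254.32976445] [0.6044 0.2593 0.2   ]
```

Call:
step_arm --increments '[[[1, -0.8, 0], [0, 0, 0]], [[1, -0.8, 0], [0, 0, 0]], [[1, -0.8, 0], [0, 0, 0]], [[1, -0.8, 0], [0, 0, 0]], [[0.9, -0.7, 0], [0, 0, 0]], [[0, 0, 0], [0, 0, 0]], [[0, 0, -1.5], [0, 0, 0]], [[0, 0, -1.5], [0, 0, 0]], [[0, 0, 0], [0, 0, 0]], [[0, 0, 0], [0, 0, 0]]]'

```text
clock: 3.15
tool_pos: [0.6071, 0.259, 0.2289]
eef_rot: [-0.139, 0.99, 0.0, -0.0]
contact_force: [0.5, 0.3, 0.5]
opening: 0.998
finger_force: 0.0
```

```bash
python3 - <<'E'
from h import *
snap('wrist','w2'); s=r.get_state(); print(s['clock'],s['tool_pos'].round(4))
E
```

```text
3.2 [0.6075 0.2592 0.2294]
```

View pics/w2.png

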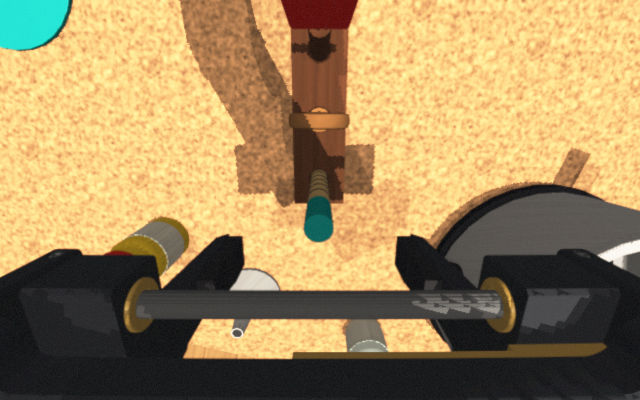

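The stick's top is at (319,228), centred between the fingers at about (240) and (398), so I'll go down and grip.

Call:
step_arm --increments '[[[0, 0, -1.2], [0, 0, 0]], [[0, 0, -1.2], [0, 0, 0]], [[0, 0, -1.2], [0, 0, 0]], [[0, 0, -1.2], [0, 0, 0]], [[0, 0, -1.2], [0, 0, 0]], [[0, 0, -1.2], [0, 0, 0]], [[0, 0, -1.1], [0, 0, 0]], [[0, 0, 0], [0, 0, 0]], [[0, 0, 0], [0, 0, 0]], [[0, 0, 0], [0, 0, 0]]]'

```text
clock: 4.2
tool_pos: [0.6078, 0.2589, 0.1463]
eef_rot: [-0.139, 0.99, 0.0, 0.001]
contact_force: [-0.6, -0.0, 0.4]
opening: 0.995
finger_force: 0.0
```

Call:
step_arm --increments '[[[0, 0, 0], [0, 0, 0]], [[0, 0, 0], [0, 0, 0]], [[0, 0, 0], [0, 0, 0]], [[0, 0, 0], [0, 0, 0]], [[0, 0, 0], [0, 0, 0]], [[0, 0, 0], [0, 0, 0]], [[0, 0, 0], [0, 0, 0]], [[0, 0, 0], [0, 0, 0]], [[0, 0, 0], [0, 0, 0]], [[0, 0, 0], [0, 0, 0]]]' --fingers 0 --grip_force 15

```text
clock: 5.2
tool_pos: [0.6074, 0.2585, 0.1457]
eef_rot: [-0.139, 0.99, -0.0, -0.0]
contact_force: [-0.2, -0.8, 0.2]
opening: 0.223
finger_force: 15.0
```

Call:
step_arm --increments '[[[0, 0, 1], [0, 0, 0]], [[0, 0, 1.5], [0, 0, 0]], [[0, 0, 1.5], [0, 0, 0]], [[0, 0, 2], [0, 0, 0]], [[0, 0, 2], [0, 0, 0]], [[0, 0, 2], [0, 0, 0]], [[0, 0, 2], [0, 0, 0]], [[0, 0, 2], [0, 0, 0]], [[0, 0, 1], [0, 0, 0]], [[0, 0, 0], [0, 0, 0]]]'

```text
clock: 6.2
tool_pos: [0.6081, 0.2592, 0.2983]
eef_rot: [-0.139, 0.99, 0.001, 0.002]
contact_force: [0.6, -0.0, -1.5]
opening: 0.223
finger_force: 15.0
```

Call:
step_arm --increments '[[[-0.3, -1.0, 0], [0, 0, -1]], [[-0.7, -2.2, 0], [0, 0, -2]], [[-0.7, -2.2, 0], [0, 0, -2]], [[-0.7, -2.2, 0], [0, 0, -2]], [[-0.7, -2.2, 0], [0, 0, -2]], [[-0.7, -2.2, 0], [0, 0, -2]], [[-0.7, -2.2, 0], [0, 0, -2]], [[-0.7, -2.2, 0], [0, 0, -2]], [[-0.7, -2.2, 0], [0, 0, -2]], [[-0.7, -2.2, 0], [0, 0, -2]]]'

```text
clock: 7.2
tool_pos: [0.5397, 0.0486, 0.2946]
eef_rot: [0.028, 1.0, -0.0, -0.001]
contact_force: [0.1, -0.6, -0.4]
opening: 0.221
finger_force: 15.0
```

Call:
step_arm --increments '[[[-0.7, -2.2, 0], [0, 0, -2]], [[-0.7, -2.2, 0], [0, 0, -2]], [[-0.7, -2.2, 0], [0, 0, -2]], [[-0.7, -2.2, 0], [0, 0, -2]], [[-0.7, -2.2, 0], [0, 0, -2]], [[-0.7, -2.2, 0], [0, 0, -2]], [[-0.7, -2.2, 0], [0, 0, -2]], [[-0.7, -2.2, 0], [0, 0, -2]], [[-0.7, -2.2, 0], [0, 0, -2]], [[-0.5, -1.0, 0], [0, 0, -1]]]'

```text
clock: 8.2
tool_pos: [0.4711, -0.1601, 0.2948]
eef_rot: [0.194, 0.981, -0.001, -0.001]
contact_force: [-0.0, 0.4, -0.8]
opening: 0.219
finger_force: 15.0
```

```bash
python3 - <<'E'
from h import *
for n in('scene','side','wrist'): snap(n,n+'3')
s=r.get_state(); print(s['clock'],s['tool_pos'].round(4),s['q'].round(2),s['contact_force'])
a=cv2.imread('pics/scene3.png');b=cv2.imread('pics/side3.png')
c=lambda i,x,y:cv2.resize(i[y:y+150,x:x+100],(400,600),interpolation=cv2.INTER_CUBIC)
cv2.imwrite('pics/crop3.png',np.hstack([c(a,240,20),c(b,280,180)]))
E
```

```text
8.35 [ 0.4726 -0.1575  0.2953] [ 0.4   0.45 -0.25  1.86  0.15  0.85  1.26] [-0.10157083  0.51710301 -0.1058855 ]
```

View pics/crop3.png

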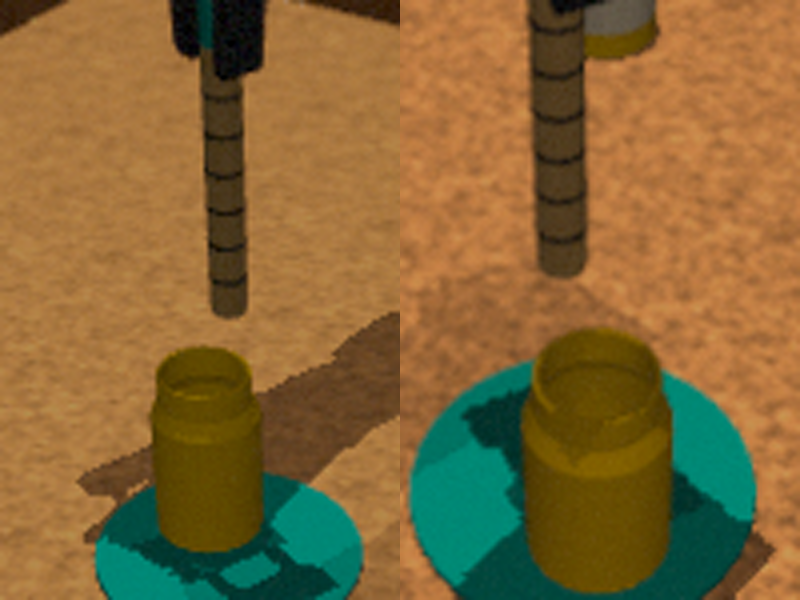

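Foot centre is at scene (297.2,97.5) and side (320.5,247.5). The rim is unchanged, at scene (291,113.7) and side (329.2,274.2). I'll triangulate both the same way to get the offset.

```bash
python3 - <<'E'
from h import *
for f,a,b in(('scene3',(297.2,97.5),(291,113.7)),('side3',(320.5,247.5),(329.2,274.2))):
    A=world(f,*a,z=.1595);B=world(f,*b,z=.111); print(f,A.round(4),B.round(4),(B-A).round(4))
# rim circle from side depth
for f,(x0,x1,y0,y1) in(('side3',(305,352,258,295)),('scene3',(275,308,102,128))):
    P=np.array([world(f,u,v) for v in range(y0,y1) for u in range(x0,x1)])
    q=P[(P[:,2]>.107)&(P[:,2]<.115)][:,:2].astype(np.float32)
    print(len(q),cv2.minEnclosingCircle(q),np.percentile(q,[2,98],axis=0).mean(0))
print(r.get_state()['tool_pos'])
E
```

```text
scene3 [ 0.4721 -0.1564  0.1595] [ 0.4702 -0.176   0.111 ] [-0.0019 -0.0195 -0.0485]
side3 [ 0.4664 -0.164   0.1595] [ 0.466  -0.1823  0.111 ] [-0.0005 -0.0182 -0.0485]
226 ((0.4673709571361542, -0.17963162064552307), 0.027478214353322983) [ 0.46672354 -0.18003485]
103 ((0.4666191339492798, -0.18043388426303864), 0.027904773131012917) [ 0.46667923 -0.18037845]
[ 0.47259461 -0.15746427  0.29531248]
```

Call:
step_arm --increments '[[[-0.1, -0.7, 0], [0, 0, 0]], [[-0.1, -0.7, 0], [0, 0, 0]], [[-0.1, -0.6, 0], [0, 0, 0]], [[0, 0, 0], [0, 0, 0]], [[0, 0, 0], [0, 0, 0]], [[0, 0, -1], [0, 0, 0]], [[0, 0, -1], [0, 0, 0]], [[0, 0, -1], [0, 0, 0]], [[0, 0, 0], [0, 0, 0]], [[0, 0, 0], [0, 0, 0]]]'

```text
clock: 9.35
tool_pos: [0.4702, -0.1773, 0.2653]
eef_rot: [0.191, 0.982, 0.0, -0.0]
contact_force: [-0.7, -0.8, 0.2]
opening: 0.217
finger_force: 15.0
```

```bash
python3 - <<'E'
from h import *
for n in('scene','side'): snap(n,n+'4')
s=r.get_state(); print(s['clock'],s['tool_pos'].round(4),s['contact_force'])
a=cv2.imread('pics/scene4.png');b=cv2.imread('pics/side4.png')
c=lambda i,x,y:cv2.resize(i[y:y+150,x:x+100],(400,600),interpolation=cv2.INTER_CUBIC)
cv2.imwrite('pics/crop4.png',np.hstack([c(a,240,20),c(b,280,180)]))
E
```

```text
9.45 [ 0.4706 -0.1775  0.2659] [ 0.23698682  0.34836067 -0.65667815]
```

View pics/crop4.png

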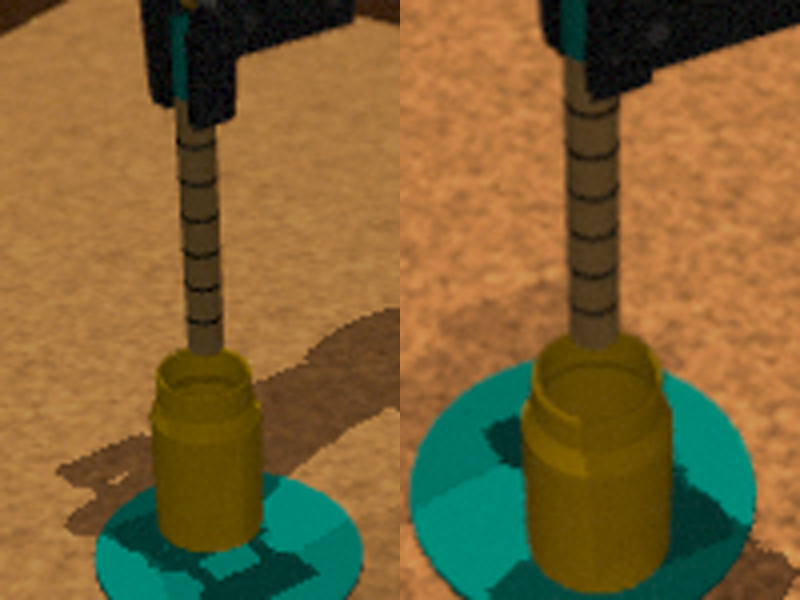

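In both views the foot is in line with the mouth (scene 205 against 204, side 596 against 597), so I'll lower it.

Call:
step_arm --increments '[[[-0.1, -0.1, -1], [0, 0, 0]], [[0, 0, -1.2], [0, 0, 0]], [[0, 0, -1.2], [0, 0, 0]], [[0, 0, -1.2], [0, 0, 0]], [[0, 0, -1.2], [0, 0, 0]], [[0, 0, -1.2], [0, 0, 0]], [[0, 0, -1.2], [0, 0, 0]], [[0, 0, -1.2], [0, 0, 0]], [[0, 0, -1], [0, 0, 0]], [[0, 0, 0], [0, 0, 0]]]'

```text
clock: 10.45
tool_pos: [0.4685, -0.1782, 0.1605]
eef_rot: [0.191, 0.982, 0.0, -0.001]
contact_force: [-0.7, 0.8, 0.2]
opening: 0.223
finger_force: 15.0
```

Call:
step_arm --increments '[[[0, 0, -0.2], [0, 0, 0]], [[0, 0, -0.2], [0, 0, 0]], [[0, 0, -0.2], [0, 0, 0]], [[0, 0, -0.2], [0, 0, 0]], [[0, 0, -0.2], [0, 0, 0]], [[0, 0, -0.2], [0, 0, 0]], [[0, 0, -0.1], [0, 0, 0]], [[0, 0, 0], [0, 0, 0]], [[0, 0, 0], [0, 0, 0]], [[0, 0, 0], [0, 0, 0]]]'

```text
clock: 11.45
tool_pos: [0.4694, -0.1784, 0.1488]
eef_rot: [0.191, 0.982, 0.0, 0.0]
contact_force: [-0.3, 0.5, -0.4]
opening: 0.219
finger_force: 15.0
```

Foot is about 2–3 mm above the floor and nothing is touching yet. I'll creep down until there's contact.

Call:
step_arm --increments '[[[0, 0, -0.1], [0, 0, 0]], [[0, 0, -0.1], [0, 0, 0]], [[0, 0, 0], [0, 0, 0]], [[0, 0, -0.1], [0, 0, 0]], [[0, 0, 0], [0, 0, 0]], [[0, 0, 0], [0, 0, 0]], [[0, 0, 0], [0, 0, 0]], [[0, 0, 0], [0, 0, 0]], [[0, 0, 0], [0, 0, 0]], [[0, 0, 0], [0, 0, 0]]]'

```text
clock: 12.45
tool_pos: [0.4694, -0.1785, 0.1458]
eef_rot: [0.191, 0.982, 0.0, 0.0]
contact_force: [-0.2, -0.3, -0.7]
opening: 0.221
finger_force: 15.0
```

Call:
step_arm --increments '[[[0, 0, -0.1], [0, 0, 0]], [[0, 0, 0], [0, 0, 0]], [[0, 0, -0.1], [0, 0, 0]], [[0, 0, 0], [0, 0, 0]], [[0, 0, 0], [0, 0, 0]], [[0, 0, 0], [0, 0, 0]], [[0, 0, 0], [0, 0, 0]], [[0, 0, 0], [0, 0, 0]], [[0, 0, 0], [0, 0, 0]], [[0, 0, 0], [0, 0, 0]]]'

```text
clock: 13.45
tool_pos: [0.4706, -0.1789, 0.1454]
eef_rot: [0.191, 0.982, -0.0, 0.002]
contact_force: [-1.4, 0.4, 14.3]
opening: 0.223
finger_force: 15.0
```

The floor pushes back with 14 N. I'll ease off slightly, then release.

Call:
step_arm --increments '[[[0, 0, 0.1], [0, 0, 0]], [[0, 0, 0], [0, 0, 0]], [[0, 0, 0], [0, 0, 0]], [[0, 0, 0], [0, 0, 0]], [[0, 0, 0], [0, 0, 0]], [[0, 0, 0], [0, 0, 0]], [[0, 0, 0], [0, 0, 0]], [[0, 0, 0], [0, 0, 0]], [[0, 0, 0], [0, 0, 0]], [[0, 0, 0], [0, 0, 0]]]'

```text
clock: 14.45
tool_pos: [0.4701, -0.1787, 0.1455]
eef_rot: [0.191, 0.982, -0.0, 0.001]
contact_force: [0.2, 0.2, 8.2]
opening: 0.223
finger_force: 15.0
```

Call:
step_arm --increments '[[[0, 0, 0], [0, 0, 0]], [[0, 0, 0], [0, 0, 0]], [[0, 0, 0], [0, 0, 0]], [[0, 0, 0], [0, 0, 0]], [[0, 0, 0], [0, 0, 0]], [[0, 0, 0], [0, 0, 0]], [[0, 0, 0], [0, 0, 0]], [[0, 0, 0], [0, 0, 0]], [[0, 0, 0], [0, 0, 0]], [[0, 0, 0], [0, 0, 0]]]' --fingers 1

```text
clock: 15.45
tool_pos: [0.4694, -0.1784, 0.1448]
eef_rot: [0.191, 0.982, 0.0, 0.0]
contact_force: [-0.4, -0.0, 0.1]
opening: 1.002
finger_force: 0.0
```

Call:
step_arm --increments '[[[0, 0, 1], [0, 0, 0]], [[0, 0, 1], [0, 0, 0]], [[0, 0, 1], [0, 0, 0]], [[0, 0, 1.5], [0, 0, 0]], [[0, 0, 1.5], [0, 0, 0]], [[0, 0, 1.5], [0, 0, 0]], [[0, 0, 1.5], [0, 0, 0]], [[0, 0, 1], [0, 0, 0]], [[0, 0, 0], [0, 0, 0]], [[0, 0, 0], [0, 0, 0]]]'

```text
clock: 16.45
tool_pos: [0.4692, -0.1784, 0.2448]
eef_rot: [0.191, 0.982, 0.0, 0.0]
contact_force: [0.0, -0.2, -1.6]
opening: 1.001
finger_force: 0.0
```

```bash
python3 - <<'E'
from h import *
for n in('scene','side'): snap(n,n+'5')
s=r.get_state(); print(s['clock'],s['tool_pos'].round(4),s['contact_force'],s['opening'])
a=cv2.imread('pics/scene5.png');b=cv2.imread('pics/side5.png')
c=lambda i,x,y:cv2.resize(i[y:y+150,x:x+100],(400,600),interpolation=cv2.INTER_CUBIC)
cv2.imwrite('pics/crop5.png',np.hstack([c(a,240,20),c(b,280,180)]))
E
```

```text
16.55 [ 0.4689 -0.1783  0.2442] [-0.22113948  0.46405155 -0.63652169] 1.0043817976039386
```

View pics/crop5.png

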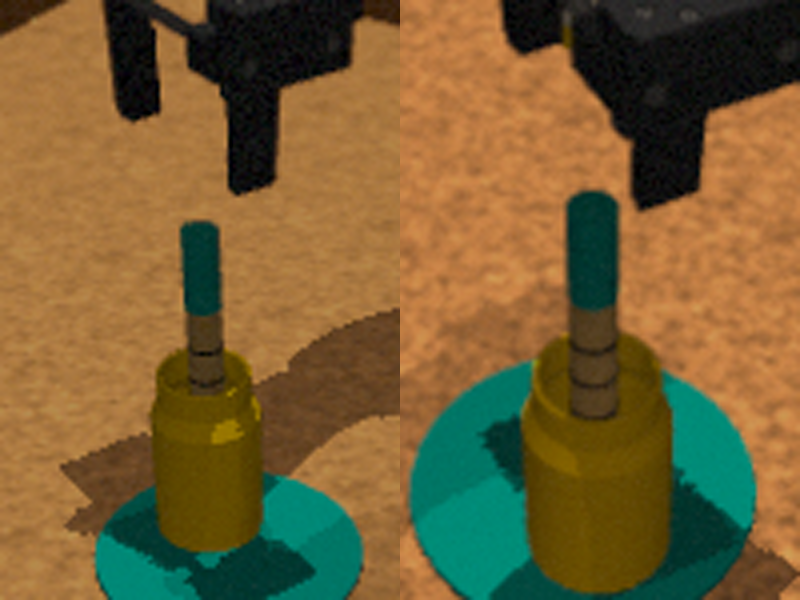

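The stick stands upright in the bottle's mouth, with its top at scene (200,228) in the crop. The bottle hasn't moved and the gripper is clear.

```bash
python3 -c "
from plant import r
print(r.finish_job())"
```

```text
the job is handed in; nothing more can be done
None
```

The depth stick is standing upright in the open yellow bottle, released only after its foot pressed on the bottom; the bottle stayed upright, the arm stayed away from the red-capped bottle, and the job is handed in (no verdict was returned).

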